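# Lock the tube in the welding jig with the slotted keeper screw

### The arm

A 6-joint arm with a two-finger parallel gripper is mounted at the origin on a cart in front of the work surface, level with it; the furniture and walls round the work are solid. World frame = base frame: x ahead of the robot, y to its left, z up, the work surface at z = 0. Lengths are in m, angles in degrees, forces in N, time in s.
With the tool pointing down it reaches from about 0.275 to 0.825 m from the base axis. Payload 4.9 kg.
Tool frame: the origin (TCP) lies on the centre line of the jaws, within the pads' length; the fingertips stand manip.tip_extent ahead of it and the grasp point (between the pads) lies 6 mm ahead of it (manip.tip_extent is the distance from the TCP to the fingertips, in m); z points along the fingers, y is the line along which they close (so a half turn about z gives the same grasp; the last joint's range is limited). The gripper opens to 85 mm and grips with 20 to 120 N. Pads are 22 mm wide; open, the fingers measure 114 mm over their backs; the gripper's body (76 mm by 85 mm) begins 54 mm behind the grasp point. The pads swing forward as they close: fully open they stand 13 mm farther back than shut.
Start: joints at [69.202, 18.69, -11.035, 60.275, 0, 82.311], TCP at [0.125, 0.536, 0.217] pointing down, gripper open.
Joint ranges: [-152.03, 152.03], [-55.5, 102.48], [-74.3, 77.21], [-110.64, 120.58], [-84.22, 78.4], [-180, 180]. Speed limits (degrees/s): [147.25, 147.25, 180, 180, 180, 180].

### API

Orientations are given as a 3x3 rotation matrix whose columns are the frame's x, y, z axes.
In Python, from station import manip, vision gives the robot as it stands.
- The arm moves only by the tool play_rows, never from a script. Its argument "motion" is one flat list of numbers, 6 for each row, row after row: the shift along the tool's x, y, z in cm, then the turn, a rotation vector about the tool's x, y, z in rad. In form: [x, y, z, wx, wy, wz, x, y, z, wx, wy, wz, ...]. A call has 1 to 10 rows; each row is the pose to reach, as a shift and turn from the pose commanded when the call began, along the tool's axes at that moment; what a row does not reach only later rows make up. A row lasts 1/8 s, in which the tool goes at most 62.5 mm and 10.7 degrees, less where a joint would pass 70% of its speed; a pose out of reach is approached as far as the arm can. A call with a gripper value outside its range is refused whole. "hand" is the closure, from -1 (fully open) to 1 (shut), set as the call begins (left out, the last holds). The fingers move at their own pace and stop on an object; "newtons" is the grip in N (left out, the last holds). Time passes only in rows, so rows that repeat a pose let the fingers close. It gives the time, the measured TCP pose, the force, the opening and the grip force at its end, in the units of the state.
- manip.state(): the state, without advancing time (a new reading comes with each control period).
- vision.camera(name): name is "side" or "top"; returns (picture, depth): 384x512x3 uint8, red, green, blue; 384x512 float32, m along the optical axis (not along the pixel's ray), 0 where there is no reading.
- vision.camera_info(name): a dict with "camera_matrix" (3x3 intrinsics, pixels), "pose" (4x4, takes a point from camera to world coordinates). Camera axes: x right, y down, z forward; pixel columns grow to the right and rows downward; lengths in m; the calibration is good to about 2 mm. A picture is of the moment at which its call begins. camera_info takes no time and is no camera call.
- manip.sign_off(): hands the job in; it is judged then, once.
The state is a dict: "t": time; "q": joint angles; "qd": joint speeds; "tau": joint torques, N m; "tcp_pos": TCP position; "orientation": TCP orientation; "wrist_force": force on the tool from outside, world axes, zero at the start; "moment": the same for the moment, N m; "width": finger opening in m; "finger_force": force on a finger pad.
Only numpy, scipy, OpenCV 4.12 (cv2) and the standard library are available. Lean on these libraries where they do the work, as an engineer would, in place of code of your own. Each camera call takes 0.05 s, during which the arm holds its last target. There are 200 camera calls.

### The job

Take the stubby screwdriver out of its stand and set its blade on the slotted brass screw of the welding jig; pressing only lightly, turn it until the blade drops into the slot, then turn the screw clockwise until the keeper has swung over the tube as far as its stop. Do not force it or move the keeper by hand, leave the tube and the other things as they are, and put the screwdriver back upright, fully down in its stand.

Things in the scene. Friction and masses are not known exactly. Their poses are not given: they have to be found in the camera images.
- screwdriver: stubby screwdriver, 122 mm, 0.12 kg, upright in the stand. Origin at the middle of the blade's tip, z up the shank. Blade 18 mm wide along its x, 2.8 mm thick along its y, for the lowest 10 mm; shank 9 mm; steel collar 26 mm across from 52 to 58 mm; black square handle, 28 x 28 mm, flats across x and y, from 57 to 117 mm above the tip; grip on either pair of flats
- handle (a point): point on the screwdriver's axis at the height to grip, 90 mm above the blade tip; axes as the screwdriver
- stand: fixed wooden block 60 x 60 mm, 62 mm high, upright round hole of 23 mm with a chamfer; origin mid underside. Fully down, the screwdriver hangs with its collar on the block's top, blade tip 10 mm above the bench, at any yaw. Left of the work (y above -0.16 m) stand a vise, 310 mm high, and over it a lamp head (x 0.3 to 0.51, y -0.04 to 0.16, z 0.43 to 0.62 m): swing clear of them
- jig: fixed steel welding jig: base 110 (x) x 120 (y) x 12 mm, origin at the middle of its underside. Low fences hold the tube at x 0, y +14 mm; a boss at x +20, y -35 mm carries the keeper (flat finger, 54.5 to 62.5 mm above the bench) and on top the slotted screw. Keep the screwdriver's force on screw, keeper and jig under 45 N; it counts pressing and twisting
- screw_top (a point): centre of the top of the slotted brass screw (30 mm across, vertical), 79 mm above the bench. Slot right across, 6 mm wide, 5 mm deep. The head is sprung: sinks from about 4 N, 1.2 N per mm, to a hard stop 6 mm down, and rises onto the blade when that finds the slot. This frame follows the keeper, not the slot: its x is the jig's x turned clockwise by the keeper's angle
- keeper (a joint): angle of the keeper about the screw's axis, rad, growing clockwise seen from above: 0 to 0.1 at the start (clear of the tube), hard stop at 0.7 (finger over the tube). Stiff, about 0.14 Nm. The slot may lie up to 0.65 rad either side of the finger's line. The screw head has up to 0.6 rad of free play on the keeper (0.08 Nm to turn), not known beforehand, before it takes the keeper along
- keeper_nose (a point): top of the keeper finger's round end, 55 mm from the screw's axis; the line from the screw's axis to it is the finger's line, at 165 degrees (anticlockwise from the jig's x axis) when the keeper reads 0. The finger is 14 mm wide
- workpiece: rusty square tube offcut, 40 x 64 x 40 mm, lying in the nest of the jig, its length along the jig's x; origin at the middle of its underside; leave it there
- tape_measure: yellow tape measure 37 x 71 x 64 mm, bystander; origin at its underside
- bush: turned steel bush, 35 mm across, 58 mm high, standing upright, bystander; origin at its underside
- nut: rusty nut 24 x 27 x 13 mm lying on the bench, bystander; origin at its underside

How it is judged (in metres and radians):
On the way, in this order (a step that is already met when the one before it is completed fails the run):
1. the blade has dropped into the slot of the screw, the keeper not yet at its stop (horizontal distance between screwdriver and screw_top below 0.007 m and z of screwdriver in the frame of screw_top below -0.0025 m and value of joint keeper below 0.5 rad), for 0.1 s.
2. the keeper is turned to its stop with the blade in the slot (z of screwdriver in the frame of screw_top below -0.0015 m and horizontal distance between screwdriver and screw_top below 0.007 m and value of joint keeper above 0.63 rad), for 0.05 s.
At the end, for the whole second after the job is handed in: The keeper stands at its stop over the tube (joint above 0.63 rad of 0.7), the tube is still in its nest (within 10 mm), and the screwdriver stands at rest, upright within 0.1 rad, in the stand's hole (within 6 mm of its axis, blade tip less than 14 mm above the bench) (value of joint keeper above 0.63 rad and horizontal distance between screwdriver and stand below 0.006 m and height (world z) of screwdriver below 0.014 m and angle between screwdriver's own z axis and vertical below 0.1 rad and linear speed of screwdriver below 0.02 m/s and distance of workpiece from where it was at the start of the episode below 0.01 m); the robot touches nothing.
It fails at once if the screwdriver presses or twists on the jig with more than 45 N (contact force between screwdriver and jig above 45 N).
It fails at once if the hand touches the jig, keeper or screw (contact force between any of the fingers, the arm and jig above 2 N).
It fails at once if a bystander is pushed away (distance of any of tape_measure, bush, nut from where it was at the start of the episode above 0.03 m).
It also fails if it takes over 72 s, if anything falls off the work surface, if the arm or the gripper's body presses on something with over 40 N, if the wrist force passes 120 N, or if a joint passes its speed limit or range.

## Working session

There is one attempt and no reset: what is moved stays moved. The work goes in short steps, Python scripts to look and compute and a tool call to move; the robot and the scene stay as the last step left them, time stands still between calls to the robot, and variables do not carry over. Pictures are saved under pics/ and viewed, at most 10 in all, crops included, and the job is handed in when it is done.

Besides the shell and the picture viewer there is one more tool, called after "Call:" as a command line: name --argument value ..., lists and objects as JSON in quotes. play_rows: Moves the arm, as the interface text tells. Its arguments: {"type":"object","properties":{"motion":{"type":"array"},"hand":{"type":"number"},"newtons":{"type":"number"}},"required":["motion"]}

```bash
mkdir -p pics; ls; python3 - <<'E'
from station import manip, vision
import cv2,numpy as np
np.set_printoptions(precision=4,suppress=True)
print(manip.state(), manip.tip_extent)
for n in("side","top"):
    p,d=vision.camera(n); i=vision.camera_info(n); print(n,i)
    np.savez(f"pics/{n}0.npz",p=p,d=d,K=i["camera_matrix"],T=i["pose"])
    cv2.imwrite(f"pics/{n}0.png",cv2.resize(p[:,:,::-1],(800,600)))
E
```

```text
pics
{'t': 0.0, 'q': array([ 69.2034,  18.7333, -11.0903,  60.2752,  -0.0001,  82.3116]), 'qd': array([-0.0285,  0.0436,  0.0068, -0.0444,  0.0955,  0.037 ]), 'tau': array([  0.0023, -44.3407,  26.2438,   0.0155,   0.0003,  -0.    ]), 'tcp_pos': array([0.1245, 0.5351, 0.2162]), 'orientation': array([[-0.9739,  0.2268, -0.0006],
       [ 0.2268,  0.9739, -0.0016],
       [ 0.0002, -0.0017, -1.    ]]), 'wrist_force': array([-0.0377, -0.1634,  0.0751]), 'moment': array([0.0416, 0.0331, 0.0269]), 'finger_force': 0.0, 'width': 0.08499249370853815} 0.025
side {'camera_matrix': array([[444.1334,   0.    , 257.5941],
       [  0.    , 444.1334, 195.6525],
       [  0.    ,   0.    ,   1.    ]]), 'pose': array([[ 0.2779, -0.6931,  0.6651, -0.1128],
       [-0.9605, -0.2125,  0.1799, -0.4887],
       [ 0.0166, -0.6888, -0.7247,  0.714 ],
       [ 0.    ,  0.    ,  0.    ,  1.    ]])}
top {'camera_matrix': array([[376.4792,   0.    , 249.9503],
       [  0.    , 376.4792, 200.0295],
       [  0.    ,   0.    ,   1.    ]]), 'pose': array([[-0.0253, -0.9977,  0.0623,  0.3967],
       [-0.9995,  0.0264,  0.0166, -0.3432],
       [-0.0182, -0.0618, -0.9979,  0.9474],
       [ 0.    ,  0.    ,  0.    ,  1.    ]])}
```

View pics/side0.png

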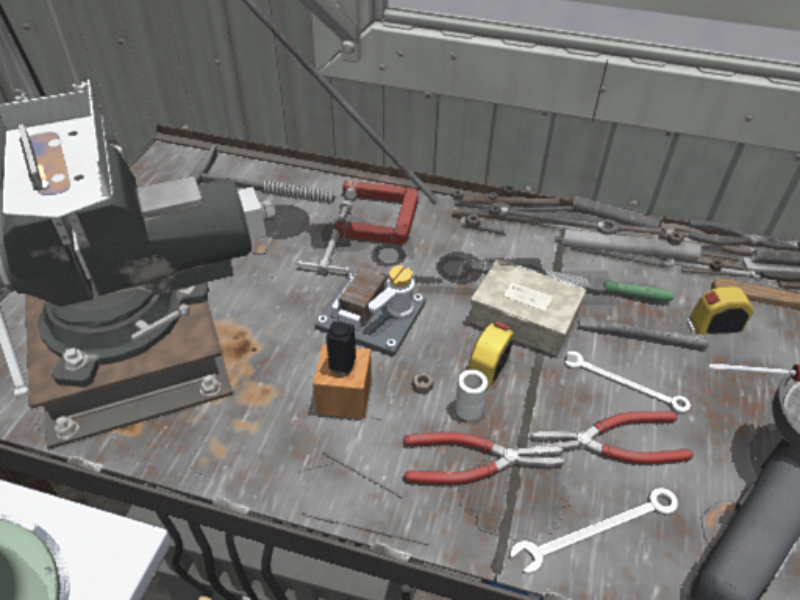

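View pics/top0.png

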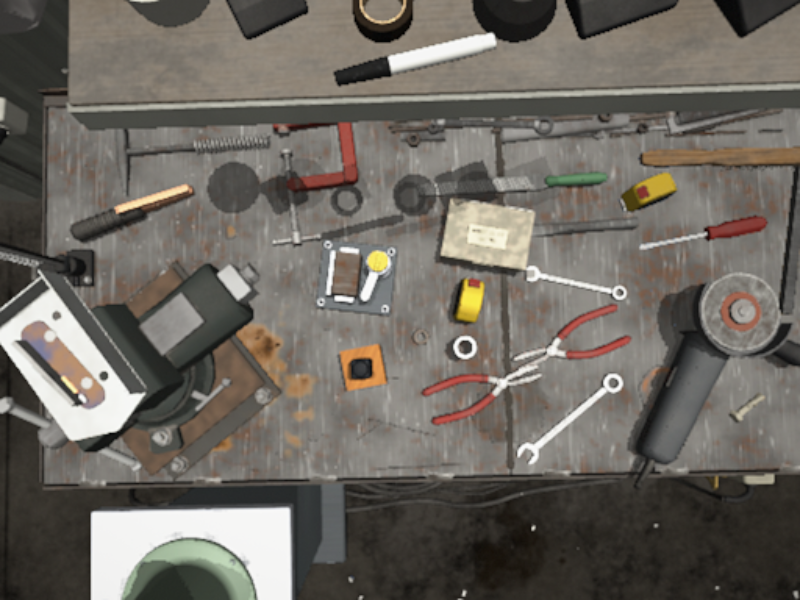

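The side view shows the stand and screwdriver at (342,370), and the jig at (370,305) with the screw at (400,275). In the top view the jig is at (357,278), the screw at (377,262), the finger end near (367,297) and the stand at (363,367). Next I'll measure these.

```bash
cat > h.py <<'E'
import numpy as np,cv2
np.set_printoptions(precision=4,suppress=True)
def load(n,k):
    z=np.load(f"pics/{n}{k}.npz"); return z["p"],z["d"],z["K"],z["T"]
def shot(n,k):
    from station import vision
    p,d=vision.camera(n); i=vision.camera_info(n)
    np.savez(f"pics/{n}{k}.npz",p=p,d=d,K=i["camera_matrix"],T=i["pose"]); return p,d,i["camera_matrix"],i["pose"]
def cloud(d,K,T):
    v,u=np.mgrid[:d.shape[0],:d.shape[1]]
    P=np.stack([(u-K[0,2])/K[0,0]*d,(v-K[1,2])/K[1,1]*d,d],-1)
    W=P@T[:3,:3].T+T[:3,3]; W[d<=0]=np.nan; return W
def onplane(u,v,z,K,T):
    r=T[:3,:3]@np.linalg.inv(K)@np.array([u,v,1.]); return T[:3,3]+r*(z-T[2,3])/r[2]
E
python3 - <<'E'
from h import *
for n in("top","side"):
    p,d,K,T=load(n,0); W=cloud(d,K,T); h=cv2.cvtColor(p,cv2.COLOR_RGB2HSV).astype(int)
    X,Y,Z=W[...,0],W[...,1],W[...,2]
    def rep(name,m):
        q=W[m]; uv=np.argwhere(m)[:,::-1]
        if len(q)<3: print(n,name,len(q));return
        r=cv2.minAreaRect((q[:,:2]*1000).astype(np.float32))
        print(n,name,len(q),"mean",q.mean(0),"min",q.min(0),"max",q.max(0),"rect",r,"uv",uv.mean(0))
    near=(X>.3)&(X<.7)&(Y>-.45)&(Y<-.15)
    org=(h[...,0]>8)&(h[...,0]<17)&(h[...,1]>150)
    yel=(h[...,0]>=20)&(h[...,0]<33)&(h[...,1]>130)&(h[...,2]>120)
    rep("stand",near&org&(Z>.05)&(Z<.075))
    rep("handle",near&(Z>.118)&(Z<.14))
    rep("screw",near&yel&(Z>.07)&(Z<.09)&(Y<-.2))
    rep("tape",near&yel&(Z>.03)&(Z<.07))
    rep("base",near&(Z>.006)&(Z<.02)&(X>.46)&(X<.62)&(Y>-.37))
    rep("tube",near&(Z>.03)&(Z<.048)&(X>.46)&(X<.62)&(Y>-.36))
p,d,K,T=load("top",0); print(K)
a=cv2.resize(p[145:255,190:320,::-1],None,fx=6,fy=5.45,interpolation=cv2.INTER_CUBIC); cv2.imwrite("pics/c1.png",a)
E
```

```text
top stand 431 mean [ 0.3728 -0.2859  0.0628] min [ 0.341  -0.448   0.0502] max [ 0.4987 -0.2517  0.0676] rect ((411.2923278808594, -358.6169738769531), (69.89502716064453, 240.01661682128906), 28.133718490600586) uv [232.6334 234.1926]
top handle 164 mean [ 0.3709 -0.2844  0.1291] min [ 0.3575 -0.2974  0.1221] max [ 0.384  -0.2709  0.1372] rect ((370.7423400878906, -284.15032958984375), (26.23126792907715, 26.113725662231445), 88.81053924560547) uv [229.9878 236.    ]
top screw 115 mean [ 0.5284 -0.311   0.079 ] min [ 0.5138 -0.324   0.0724] max [ 0.5425 -0.2982  0.0839] rect ((528.4231567382812, -311.2416687011719), (27.15644645690918, 25.331497192382812), 58.693363189697266) uv [241.4696 167.    ]
top tape 183 mean [ 0.4643 -0.4412  0.0612] min [ 0.4378 -0.4498  0.0468] max [ 0.4998 -0.4281  0.0683] rect ((468.7745666503906, -438.9735412597656), (21.662120819091797, 62.00798416137695), 89.93709564208984) uv [297.623  193.5628]
top base 1214 mean [ 0.5181 -0.2637  0.0136] min [ 0.46   -0.3379  0.0061] max [ 0.6195 -0.1525  0.0199] rect ((527.8629760742188, -241.9604949951172), (198.
[... 890 characters left out ...]
4288  0.0653] rect ((463.1387023925781, -439.9533996582031), (21.002464294433594, 58.81953811645508), 87.9273681640625) uv [308.9424 222.3508]
side base 1141 mean [ 0.5088 -0.2708  0.0126] min [ 0.4601 -0.3395  0.0061] max [ 0.6199 -0.1501  0.0199] rect ((523.53466796875, -241.36074829101562), (204.9198455810547, 132.12286376953125), 69.11031341552734) uv [235.6082 198.8948]
side tube 263 mean [ 0.5027 -0.2767  0.0375] min [ 0.47   -0.3269  0.0301] max [ 0.5485 -0.2274  0.048 ] rect ((506.5728454589844, -276.7482604980469), (93.4427490234375, 77.88081359863281), 82.0101089477539) uv [236.7757 193.0342]
[[376.4792   0.     249.9503]
 [  0.     376.4792 200.0295]
 [  0.       0.       1.    ]]
```

View pics/c1.png

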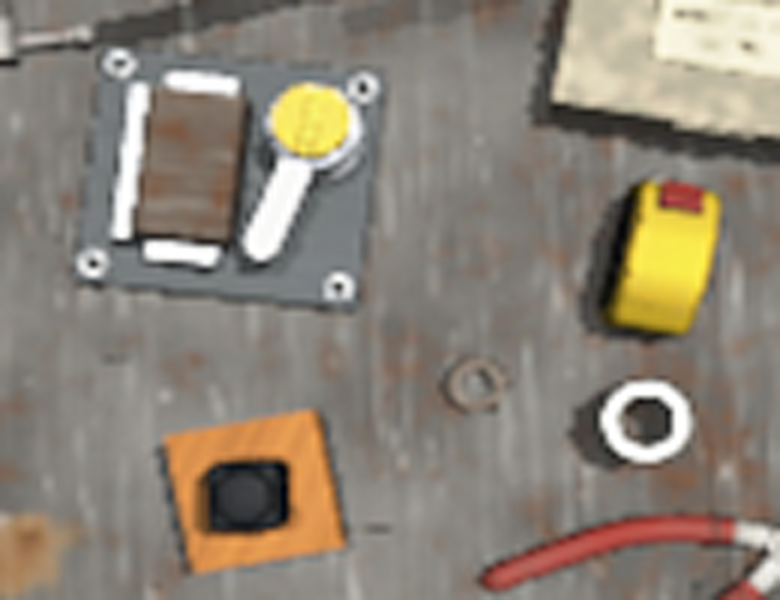

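```bash
python3 - <<'E'
from h import *
Ws=[cloud(*load(n,0)[1:]).reshape(-1,3) for n in("top","side")]
A=np.vstack(Ws); A=A[np.isfinite(A).all(1)]
print("max z (cm) rows x from 0.0 step .05 to .65, cols y from .55 down to -.45 step .05")
ys=np.arange(.55,-.46,-.05); print("      ",*["%4d"%round(y*100) for y in ys])
for x in np.arange(0,.66,.05):
    r=[]
    for y in ys:
        q=A[(abs(A[:,0]-x)<.025)&(abs(A[:,1]-y)<.025)]
        r.append("%4d"%round(q[:,2].max()*100) if len(q) else "   .")
    print("%.2f  "%x,*r)
# jig geometry from top view
p,d,K,T=load("top",0)
f=lambda a,b,z:onplane(190+(a+.5)/6-.5,145+(b+.5)/5.4545-.5,z,K,T)
b=[f(120,63,.012),f(363,88,.012),f(338,288,.012),f(92,263,.012)]
print("bolts",*b,"c",np.mean(b,0))
print("screw",f(311,119,.079),"nose",f(260,246,.0625))
st=[f(318,410,.062),f(347,546,.062),f(190,574,.062),f(163,437,.062)]; print("stand",np.mean(st,0),st)
print("handle top",f(246,493,.127))
a=b[0]-b[3];c=b[1]-b[2]; print("jig yaw",np.degrees(np.arctan2(a[1],a[0])),np.degrees(np.arctan2(c[1],c[0])))
g=p[155:180,230:254,::-1]; cv2.imwrite("pics/c2.png",cv2.resize(np.hstack([g]),None,fx=20,fy=20,interpolation=cv2.INTER_CUBIC))
E
```

```text
max z (cm) rows x from 0.0 step .05 to .65, cols y from .55 down to -.45 step .05
         55   50   45   40   35   30   25   20   15   10    5    0   -5  -10  -15  -20  -25  -30  -35  -40  -45
0.00    -74  -74  -74  -74  -73  -73  -74    .    0    2    .    .    5    2    0  -66  -69  -68  -68  -68  -69
0.05      .    .    .    .  -49  -43  -40  -38    0    2   12   13   12    2    0  -65  -68  -68  -68  -68  -70
0.10      .    .    .    .    .    .    .    .    0    1    2    2    2    1    1    .    .    .    .    .    .
0.15      .    .    .    .    .    .    .    .    0    0    1    1    0    0    0    .    .    .    .   -6    .
0.20      .    .    .    .    .    .    0    0    0    1    6    6    1    1    0    0    0    1    1    1    1
0.25      .    .    .    .    .    .    0    0    0   13   10   10    6    1    1    1    1    1    1    1    0
0.30      .    .    .    .    .    .    0    0   21   21   28   28   27    7    2    1    1    1    1    2    2
0.35      .    .    .    .    .    .    0    0   24   28   30   30   32   12    7    1   13   14    1    2    2
0.40      
[... 419 characters left out ...]
  8    8    5    5
0.60      .    .    .    .    .    .    0    3    4    5    3    1   47   47   47   47   47   48   48   47   47
0.65      .    .    .    .    .    .    1    1    3    5    4    4   47   47   52   49   49   49   49   50   50
bolts [ 0.5682 -0.2291  0.012 ] [ 0.5537 -0.3305  0.012 ] [ 0.4619 -0.3178  0.012 ] [ 0.4761 -0.2157  0.012 ] c [ 0.515  -0.2732  0.012 ]
screw [ 0.5297 -0.3109  0.079 ] nose [ 0.4775 -0.2889  0.0625]
stand [ 0.3716 -0.2843  0.062 ] [array([ 0.406, -0.31 ,  0.062]), array([ 0.3475, -0.3199,  0.062 ]), array([ 0.337 , -0.2584,  0.062 ]), array([ 0.3959, -0.249 ,  0.062 ])]
handle top [ 0.373  -0.2856  0.127 ]
jig yaw -8.280777361729568 -7.883776939428189
```

View pics/c2.png

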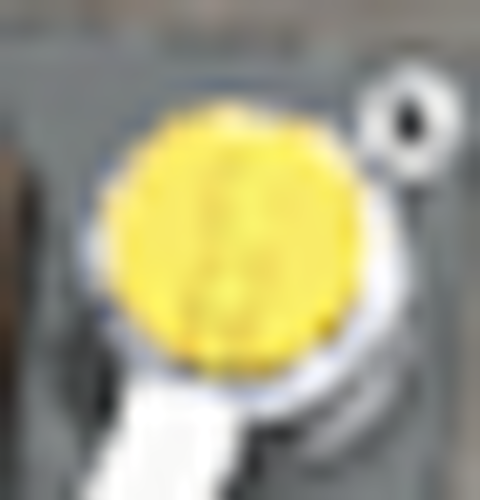

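The crop shows the screw head centred at about (230,238), with only faint streaks for the slot. Vise and lamp block the way, so I'll retract in front of them, logging joint readings as I go to learn the kinematics.

Call:
play_rows --motion '[0, -3, -4, 0, 0, 0, 0, -6, -8, 0, 0, 0, 0, -10, -13, 0, 0, 0, 0, -14, -18, 0, 0, 0, 0, -14, -18, 0, 0, 0]'

```text
t: 0.72
tcp_pos: [0.0929, 0.3988, 0.4008]
orientation: [[-0.974, 0.227, 0.003], [0.227, 0.974, 0.006], [-0.001, 0.006, -1.0]]
wrist_force: [0.4, 0.4, -1.7]
width: 0.0854
finger_force: 0.0
```

```bash
cat >> h.py <<'E'
def log():
    from station import manip
    import json
    s=manip.state(); r=dict(t=s["t"],q=list(s["q"]),p=list(s["tcp_pos"]),R=np.array(s["orientation"]).tolist(),w=s["width"],F=list(s["wrist_force"]),M=list(s["moment"]),ff=s["finger_force"])
    open("log.jsonl","a").write(json.dumps(r)+"\n")
    print("t",r["t"],"q",s["q"],"p",s["tcp_pos"],"F",s["wrist_force"],"M",s["moment"],"w",round(s["width"],4),"ff",s["finger_force"]); return s
E
python3 -c "from h import *;log()"
```

```text
t 0.725 q [66.5355 -0.4288 -7.5502 82.5004 -0.0021 79.6553] p [0.0929 0.3988 0.4008] F [ 0.4399  0.4134 -1.6749] M [ 0.0115 -0.041   0.0476] w 0.0854 ff 0.0
```

Call:
play_rows --motion '[0, -4, -5, 0.1, 0, 0, 0, -8, -10, 0.2, 0, 0, 0, -12, -15, 0.3, 0, 0, 0, -12, -15, 0.3, 0, 0]'

```text
t: 1.23
tcp_pos: [0.0659, 0.2827, 0.548]
orientation: [[-0.974, 0.217, -0.067], [0.227, 0.93, -0.288], [-0.0, -0.296, -0.955]]
wrist_force: [-0.3, 0.5, -1.0]
width: 0.0854
finger_force: 0.0
```

```bash
python3 -c "from h import *;s=log();print(s['orientation'])"
```

```text
t 1.225 q [ 65.8344   3.9813  15.6696 118.5771  -3.2502  79.4342] p [0.0659 0.2827 0.548 ] F [-0.2631  0.4822 -1.014 ] M [ 0.3721 -0.0887 -0.0134] w 0.0854 ff 0.0
[[-0.9739  0.2168 -0.067 ]
 [ 0.2269  0.9304 -0.2878]
 [-0.0001 -0.2955 -0.9553]]
```

Call:
play_rows --motion '[0, -3.6, -2.4, -0.16, 0, 0, 0, -7.2, -4.8, -0.32, 0, 0, 0, -10.6, -7.2, -0.47, 0, 0, 0, -10.6, -7.2, -0.47, 0, 0]'

```text
t: 1.72
tcp_pos: [0.0472, 0.2025, 0.6495]
orientation: [[-0.973, 0.228, 0.047], [0.232, 0.957, 0.174], [-0.005, 0.18, -0.984]]
wrist_force: [0.0, -0.6, 0.5]
width: 0.0854
finger_force: 0.0
```

```bash
python3 -c "
from h import *;import json
s=log();print(s['orientation'])
from scipy.optimize import least_squares
L=[json.loads(l) for l in open('log.jsonl')]
L.append(dict(q=[69.2034,18.7333,-11.0903,60.2752,0,82.3116],p=[.1245,.5351,.2162]))
from scipy.spatial.transform import Rotation as R
def fk(q,x):
    h,L1,L2,a,b,c,lat=x; q=np.radians(q)
    u=q[1]; e=q[1]-q[2]; p=e+q[3]
    P=np.array([L1*np.sin(u)+L2*np.cos(e),0,h+L1*np.cos(u)-L2*np.sin(e)])
    Ry=R.from_euler('y',p).as_matrix(); Rz5=R.from_euler('z',q[4]).as_matrix()
    P=P+Ry@(np.array([a,0,0])+np.array([0,lat,0])+Rz5@np.array([b,0,0]))
    return R.from_euler('z',q[0]).as_matrix()@P
f=lambda x:np.concatenate([fk(l['q'],x)-l['p'] for l in L])
r=least_squares(f,[.17,.586,.412,.1,.2,0,.0736]);print(r.x,abs(r.fun).max())
"
```

```text
t 1.725 q [ 48.4441 -19.1739  16.801  116.675    4.5869  62.233 ] p [0.0472 0.2025 0.6495] F [ 0.0002 -0.6128  0.5172] M [-0.1317  0.0116  0.0114] w 0.0854 ff 0.0
[[-0.9726  0.2278  0.047 ]
 [ 0.2325  0.957   0.1736]
 [-0.0055  0.1798 -0.9837]]
[ 0.2991  0.6454  0.3952  0.1796  0.3175 -0.7462  0.0736] 0.011178288792898172
```

```bash
cat >> h.py <<'E'
from scipy.spatial.transform import Rotation as Rot
def down(yaw,tilt=0,az=0):
    "tool pointing down, x axis at yaw (deg); tilted outward toward az"
    c,s=np.cos(np.radians(yaw)),np.sin(np.radians(yaw))
    R=np.array([[c,s,0],[s,-c,0],[0,0,-1.]])
    a=np.radians(az); ax=np.array([np.sin(a),-np.cos(a),0])
    return Rot.from_rotvec(np.radians(tilt)*ax).as_matrix()@R
def rows(p0,R0,targets):
    for p,R in targets:
        d=R0.T@(np.array(p)-p0)*100; w=Rot.from_matrix(R0.T@R).as_rotvec()
        print(", ".join("%.2f"%x for x in d)+", "+", ".join("%.3f"%x for x in w)+",")
E
python3 - <<'E'
from h import *
from station import manip
s=manip.state(); p0,R0=s["tcp_pos"],s["orientation"]
T=[]
for k in range(1,12):
    az=76.9-k*10.4; T.append(([.208*np.cos(np.radians(az)),.208*np.sin(np.radians(az)),.65],down(166.6+13.4*k/11,10.5,az)))
print(down(166.6,10.5,76.9)-R0)
rows(p0,R0,T[:6]); print(); rows(*T[5],T[6:]+[([.27,-.2,.62],down(180,5,-38)),([.33,-.25,.6],down(180,0,0)),([.372,-.285,.6],down(180,0,0))])
E
```

```text
[[-0.0002  0.0002 -0.0057]
 [-0.0008 -0.0005  0.0039]
 [ 0.0064  0.0025  0.0004]]
-3.75, -0.30, -0.08, 0.001, -0.026, -0.024,
-7.39, -1.28, -0.24, 0.010, -0.058, -0.048,
-10.79, -2.89, -0.51, 0.026, -0.087, -0.072,
-13.84, -5.08, -0.90, 0.048, -0.113, -0.096,
-16.43, -7.77, -1.37, 0.074, -0.134, -0.119,
-18.49, -10.87, -1.93, 0.104, -0.150, -0.142,

-1.01, -3.63, -0.06, 0.032, -0.008, -0.024,
-1.35, -7.38, -0.25, 0.065, -0.010, -0.048,
-1.02, -11.13, -0.55, 0.098, -0.005, -0.072,
-0.03, -14.74, -0.96, 0.129, 0.006, -0.096,
1.59, -18.11, -1.46, 0.158, 0.024, -0.119,
-8.98, -24.53, 3.01, 0.105, 0.103, -0.112,
-15.07, -29.02, 5.81, 0.055, 0.175, -0.106,
-19.56, -32.08, 6.39, 0.055, 0.175, -0.106,
```

Call:
play_rows --motion '[-3.75, -0.3, -0.1, 0, -0.026, -0.024, -7.4, -1.3, -0.25, 0.01, -0.058, -0.048, -10.8, -2.9, -0.5, 0.026, -0.087, -0.072, -13.85, -5.1, -0.9, 0.048, -0.113, -0.096, -16.45, -7.75, -1.4, 0.074, -0.134, -0.119, -18.5, -10.85, -1.9, 0.104, -0.15, -0.142, -18.5, -10.85, -1.9, 0.104, -0.15, -0.142]'

```text
t: 2.6
tcp_pos: [0.2053, 0.0533, 0.6455]
orientation: [[-0.981, 0.103, 0.164], [0.111, 0.993, 0.038], [-0.159, 0.055, -0.986]]
wrist_force: [0.8, -0.3, 0.1]
width: 0.0855
finger_force: 0.0
```

```bash
python3 -c "from h import *;s=log();print(s['orientation'])"
```

```text
t 2.6 q [-12.5117 -18.5895  16.3874 116.2      4.1427  -5.9993] p [0.2053 0.0533 0.6455] F [ 0.8208 -0.3409  0.1471] M [-0.0139  0.1498  0.0091] w 0.0855 ff 0.0
[[-0.981   0.1033  0.1642]
 [ 0.1109  0.9931  0.0376]
 [-0.1592  0.0551 -0.9857]]
```

Call:
play_rows --motion '[-1, -3.6, -0.1, 0.032, -0.008, -0.024, -1.35, -7.4, -0.25, 0.065, -0.01, -0.048, -1, -11.1, -0.55, 0.098, -0.005, -0.072, 0, -14.7, -1, 0.129, 0.006, -0.096, 1.6, -18.1, -1.5, 0.158, 0.024, -0.119, -4, -21.3, 1, 0.13, 0.06, -0.116, -9, -24.5, 3, 0.105, 0.103, -0.112, -15.1, -29, 5.8, 0.055, 0.175, -0.106, -19.6, -32, 6.4, 0.055, 0.175, -0.106, -19.6, -32, 6.4, 0.055, 0.175, -0.106]'

```text
t: 3.85
tcp_pos: [0.3809, -0.2815, 0.5934]
orientation: [[-1.0, -0.01, -0.014], [-0.009, 1.0, -0.002], [0.014, -0.001, -1.0]]
wrist_force: [0.8, -0.4, -0.3]
width: 0.0853
finger_force: 0.0
```

```bash
python3 - <<'E'
from h import *
s=log(); print(s["orientation"])
p=[.3725,-.285]
rows(s["tcp_pos"],s["orientation"],[(p+[z],down(180)) for z in (.55,.5,.45,.4,.35,.3,.25,.21)])
E
```

```text
t 3.85 q [-44.9806  15.9419  41.0645 115.6174  -0.6253 -45.5226] p [ 0.3809 -0.2815  0.5934] F [ 0.8109 -0.4046 -0.2592] M [0.014  0.0463 0.0345] w 0.0853 ff 0.0
[[-0.9999 -0.0095 -0.0138]
 [-0.0095  1.     -0.0016]
 [ 0.0138 -0.0015 -0.9999]]
0.78, -0.34, 4.35, -0.002, -0.014, 0.010,
0.71, -0.33, 9.35, -0.002, -0.014, 0.010,
0.64, -0.33, 14.35, -0.002, -0.014, 0.010,
0.57, -0.32, 19.35, -0.002, -0.014, 0.010,
0.50, -0.31, 24.35, -0.002, -0.014, 0.010,
0.43, -0.30, 29.35, -0.002, -0.014, 0.010,
0.36, -0.30, 34.35, -0.002, -0.014, 0.010,
0.31, -0.29, 38.35, -0.002, -0.014, 0.010,
```

Call:
play_rows --motion '[0.8, -0.3, 4.35, 0, -0.014, 0.01, 0.7, -0.3, 9.35, 0, -0.014, 0.01, 0.6, -0.3, 14.35, 0, -0.014, 0.01, 0.55, -0.3, 19.35, 0, -0.014, 0.01, 0.5, -0.3, 24.35, 0, -0.014, 0.01, 0.4, -0.3, 29.35, 0, -0.014, 0.01, 0.35, -0.3, 34.35, 0, -0.014, 0.01, 0.3, -0.3, 38.35, 0, -0.014, 0.01, 0.3, -0.3, 38.35, 0, -0.014, 0.01]'

```text
t: 4.97
tcp_pos: [0.369, -0.2826, 0.2118]
orientation: [[-1.0, 0.001, 0.001], [0.001, 1.0, -0.002], [-0.001, -0.002, -1.0]]
wrist_force: [0.1, 1.6, 0.5]
width: 0.0852
finger_force: 0.0
```

```bash
python3 - <<'E'
from h import *
s=log(); print(s["orientation"])
p,d,K,T=shot("top",1); p2,_,_,_=shot("side",1)
a=cv2.resize(p[185:285,170:300,::-1],(780,600),interpolation=cv2.INTER_CUBIC)
b=cv2.resize(p2[150:300,140:300,::-1],(640,600),interpolation=cv2.INTER_CUBIC)
cv2.imwrite("pics/c3.png",cv2.resize(np.hstack([a,b]),(800,338)))
E
```

```text
t 4.975 q [-46.5256   9.8013 -23.6988  56.3847  -0.0483 -46.4766] p [ 0.369  -0.2826  0.2118] F [0.1153 1.6244 0.5118] M [ 0.0421  0.025  -0.0284] w 0.0852 ff 0.0
[[-1.      0.0009  0.0008]
 [ 0.0009  1.     -0.002 ]
 [-0.0008 -0.002  -1.    ]]
```

View pics/c3.png

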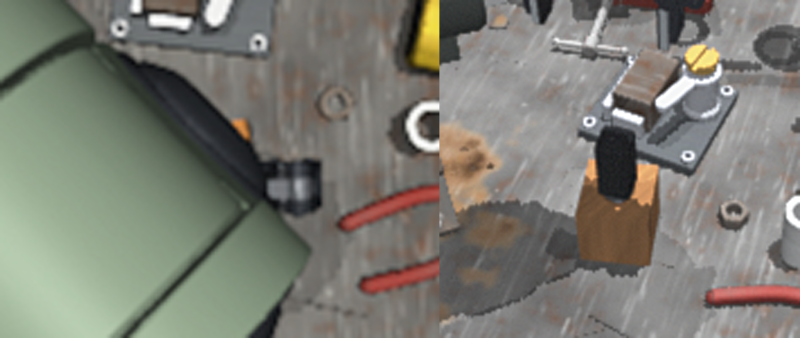

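The side crop clearly shows the slot as a dark line from about (690,68) to (718,48), with the fingers straddling above the handle at (615,150). Descending to grip.

Call:
play_rows --motion '[-0.2, -0.2, 3, 0, 0, 0, -0.2, -0.2, 6, 0, 0, 0, -0.2, -0.2, 9, 0, 0, 0, -0.2, -0.2, 10.6, 0, 0, 0, -0.2, -0.2, 10.6, 0, 0, 0]'

```text
t: 5.7
tcp_pos: [0.3733, -0.2898, 0.1104]
orientation: [[-1.0, 0.003, 0.007], [0.003, 1.0, -0.009], [-0.007, -0.009, -1.0]]
wrist_force: [0.5, 0.4, -0.5]
width: 0.0854
finger_force: 0.0
```

Call:
play_rows --motion '[0, 0, 0, 0, 0, 0, 0, 0, 0, 0, 0, 0, 0, 0, 0, 0, 0, 0, 0, 0, 0, 0, 0, 0, 0, 0, 0, 0, 0, 0, 0, 0, 0, 0, 0, 0, 0, 0, 0, 0, 0, 0, 0, 0, 0, 0, 0, 0]' --hand 1 --newtons 60

```text
t: 6.7
tcp_pos: [0.3731, -0.2901, 0.1108]
orientation: [[-1.0, 0.004, 0.008], [0.004, 1.0, -0.009], [-0.008, -0.009, -1.0]]
wrist_force: [-0.5, 1.2, 6.2]
width: 0.0246
finger_force: 58.7
```

```bash
python3 - <<'E'
from h import *
s=log(); print(s["orientation"])
p,d,K,T=load("side",1)
f=lambda u,v:onplane(u,v,.079,K,T)
a,b=f(251.4-.5,180.2),f(263.9-.5,171.3-.5); print(a,b,np.degrees(np.arctan2(*(b-a)[[1,0]])))
# rectify the screw head to a world-aligned patch (5 px/mm), top of head z=.079
c=np.array([.5297,-.3109]); N=200
gx,gy=np.meshgrid(np.linspace(-.02,.02,N),np.linspace(-.02,.02,N)) # col: -y , row: -x
for n in("side","top"):
    p,d,K,T=load(n,1 if n=="side" else 0)
    P=np.stack([c[0]-gy,c[1]-gx,np.full_like(gx,.079)],-1); Cm=(P-T[:3,3])@T[:3,:3]
    u=K[0,0]*Cm[...,0]/Cm[...,2]+K[0,2]; v=K[1,1]*Cm[...,1]/Cm[...,2]+K[1,2]
    cv2.imwrite(f"pics/r_{n}.png",cv2.remap(p,u.astype(np.float32),v.astype(np.float32),cv2.INTER_CUBIC)[:,:,::-1])
A=[cv2.resize(cv2.imread(f"pics/r_{n}.png"),(400,400)) for n in("side","top")]
cv2.imwrite("pics/c4.png",np.hstack(A))
E
```

```text
t 6.7 q [-46.8096  16.216  -31.8784  41.1911  -0.0257 -46.5807] p [ 0.3731 -0.2901  0.1108] F [-0.4774  1.2095  6.1858] M [0.3394 0.037  0.0017] w 0.0246 ff 58.70108893053839
[[-1.      0.004   0.0082]
 [ 0.004   0.9999 -0.0094]
 [-0.0082 -0.0094 -0.9999]]
[ 0.5077 -0.306   0.079 ] [ 0.5422 -0.3229  0.079 ] -26.08038139256137
```

View pics/c4.png

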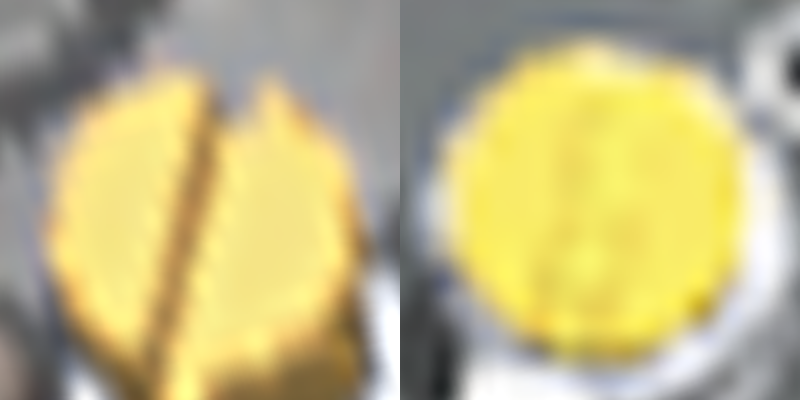

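The rectified head (400 px = 40 mm) shows the slot running from (205,90) to (152,370), about -11° in the world frame; the top view agrees, and the head centre is confirmed. Lifting now.

Call:
play_rows --motion '[0, 0, -1, 0, 0, 0, 0, 0, -3, 0, 0, 0, 0, 0, -5, 0, 0, 0, 0, 0, -8, 0, 0, 0, 0, 0, -11, 0, 0, 0, 0, 0, -11, 0, 0, 0, 0, 0, -11, 0, 0, 0]'

```text
t: 7.58
tcp_pos: [0.3713, -0.2884, 0.2193]
orientation: [[-1.0, 0.004, 0.006], [0.004, 1.0, -0.008], [-0.006, -0.008, -1.0]]
wrist_force: [-1.0, 0.4, -0.9]
width: 0.0244
finger_force: 58.9
```

```bash
python3 - <<'E'
from h import *
s=log(); print(s["orientation"])
p,d,K,T=shot("side",2)
def px(P): c=(np.array(P)-T[:3,3])@T[:3,:3]; return K[0,0]*c[0]/c[2]+K[0,2],K[1,1]*c[1]/c[2]+K[1,2]
t=s["tcp_pos"]+s["orientation"]@[0,0,.096]; print("tip pred",t,px(t))
u,v=map(int,px(t)); a=p[v-75:v+25,u-50:u+50,::-1]; print(u-50,v-75)
cv2.imwrite("pics/c5.png",cv2.resize(a,(600,600),interpolation=cv2.INTER_CUBIC))
E
```

```text
t 7.575 q [-46.8019   9.6857 -22.7018  57.0444  -0.0672 -46.5688] p [ 0.3713 -0.2884  0.2193] F [-0.9996  0.4316 -0.8688] M [0.0747 0.0089 0.027 ] w 0.0244 ff 58.902204365003854
[[-1.      0.0041  0.0059]
 [ 0.0041  1.     -0.008 ]
 [-0.006  -0.008  -1.    ]]
tip pred [ 0.3718 -0.2892  0.1233] (np.float64(219.8427530580473), np.float64(211.80662180422874))
169 136
```

View pics/c5.png

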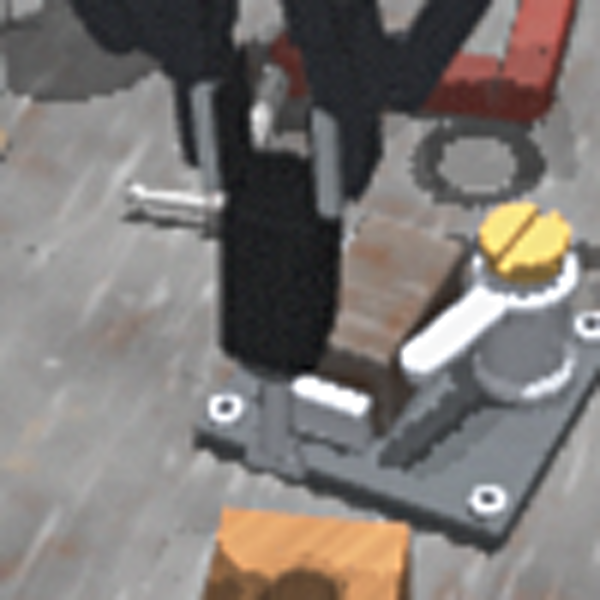

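The screwdriver hangs straight between the pads, with its shank from (275,375) to (280,470), grey against the grey jig. I'll use depth to find the blade's direction and the axis.

```bash
cat >> h.py <<'E'
def prof(d,K,T,c,rad=.03,z0=.1,z1=.2,st=.006):
    W=cloud(d,K,T).reshape(-1,3); m=(np.hypot(W[:,0]-c[0],W[:,1]-c[1])<rad)&(W[:,2]>z0)&(W[:,2]<z1); W=W[m]
    for z in np.arange(z0,z1,st):
        q=W[(W[:,2]>=z)&(W[:,2]<z+st)]
        if len(q): print("z %.3f n %d x %.4f..%.4f y %.4f..%.4f mid %.4f"%(z,len(q),q[:,0].min(),q[:,0].max(),q[:,1].min(),q[:,1].max(),(q[:,1].min()+q[:,1].max())/2))
E
python3 - <<'E'
from h import *
p,d,K,T=load("side",2)
prof(d,K,T,[.372,-.289])
def px(P): c=(np.array(P)-T[:3,3])@T[:3,:3]; return K[0,0]*c[0]/c[2]+K[0,2],K[1,1]*c[1]/c[2]+K[1,2]
print(px([.3713,-.2884,.213]))
print(d[205:222,206:228])
E
```

```text
z 0.112 n 2 x 0.3687..0.3690 y -0.2885..-0.2808 mid -0.2847
z 0.118 n 16 x 0.3663..0.3694 y -0.2892..-0.2726 mid -0.2809
z 0.124 n 22 x 0.3652..0.3705 y -0.2899..-0.2718 mid -0.2809
z 0.130 n 18 x 0.3639..0.3699 y -0.2872..-0.2745 mid -0.2809
z 0.136 n 13 x 0.3643..0.3698 y -0.2857..-0.2760 mid -0.2809
z 0.142 n 9 x 0.3647..0.3687 y -0.2866..-0.2803 mid -0.2834
z 0.148 n 12 x 0.3634..0.3685 y -0.2865..-0.2803 mid -0.2834
z 0.154 n 11 x 0.3635..0.3679 y -0.2871..-0.2802 mid -0.2836
z 0.160 n 2 x 0.3635..0.3668 y -0.2876..-0.2816 mid -0.2846
z 0.166 n 5 x 0.3561..0.3660 y -0.2955..-0.2770 mid -0.2862
z 0.172 n 19 x 0.3543..0.3681 y -0.2967..-0.2746 mid -0.2856
z 0.178 n 39 x 0.3535..0.3731 y -0.2991..-0.2708 mid -0.2849
z 0.184 n 51 x 0.3527..0.3782 y -0.2996..-0.2708 mid -0.2852
z 0.190 n 50 x 0.3533..0.3783 y -0.2999..-0.2719 mid -0.2859
z 0.196 n 31 x 0.3530..0.3775 y -0.3002..-0.2747 mid -0.2874
(np.float64(216.7904599479247), np.float64(175.32538872315774))
[[0.9429 0.9407 0.939  0.9489 0.9508 0.9472 0.9448 0.7669 0.7667 0.7682
  0.7666 0.7702 0.9379 0.9358 0.9327 0.9324 0.9345 0.
[... 1904 characters left out ...]
.9424 0.9424 0.9399 0.9374 0.9361 0.936
  0.9333 0.931 ]
 [0.9376 0.9397 0.9402 0.9412 0.9388 0.9406 0.9384 0.9384 0.938  0.9375
  0.9375 0.9378 0.9409 0.9381 0.9413 0.9394 0.9392 0.9419 0.941  0.9388
  0.9345 0.9334]
 [0.9344 0.9365 0.9399 0.9365 0.935  0.9376 0.9378 0.9388 0.9391 0.9365
  0.9376 0.9399 0.9367 0.9367 0.938  0.9377 0.9362 0.9365 0.9383 0.939
  0.9377 0.9409]
 [0.9306 0.9344 0.9339 0.9343 0.9349 0.9337 0.9357 0.9365 0.9351 0.9355
  0.9352 0.9359 0.9357 0.9377 0.933  0.9347 0.934  0.9368 0.9361 0.9334
  0.934  0.9384]
 [0.8498 0.8525 0.8528 0.8518 0.8493 0.8509 0.8519 0.8533 0.8523 0.8483
  0.9322 0.9322 0.9348 0.9332 0.9317 0.9333 0.934  0.9362 0.9341 0.9346
  0.9325 0.936 ]]
```

The blade's width lies along tool y, as wanted. However, the off-centre grip (-y by 5 mm) tilted the screwdriver about 4.5° in the jaws. I'll put it back upright and regrip it centred.

Call:
play_rows --motion '[-0.3, 0.3, 0, 0.077, 0, 0, -0.3, 0.3, 0, 0.077, 0, 0, -0.3, 0.3, 2, 0.077, 0, 0, -0.3, 0.3, 4, 0.077, 0, 0, -0.3, 0.3, 4, 0.077, 0, 0]'

```text
t: 8.25
tcp_pos: [0.3736, -0.2852, 0.178]
orientation: [[-1.0, 0.005, 0.003], [0.004, 0.997, -0.082], [-0.003, -0.082, -0.997]]
wrist_force: [0.4, 0.5, -1.3]
width: 0.0243
finger_force: 59.1
```

```bash
python3 - <<'E'
from h import *
s=log(); print(s["orientation"])
p,d,K,T=shot("side",3)
prof(d,K,T,[.3716,-.2843],z0=.066)
E
```

```text
t 8.25 q [-44.1551   9.8408 -29.2105  47.5677  -3.2423 -43.997 ] p [ 0.3736 -0.2852  0.178 ] F [ 0.357   0.53   -1.3431] M [ 0.1035  0.0587 -0.0292] w 0.0243 ff 59.09364502178505
[[-1.      0.0045  0.0028]
 [ 0.0043  0.9967 -0.0816]
 [-0.0032 -0.0816 -0.9967]]
z 0.072 n 3 x 0.3699..0.3707 y -0.2899..-0.2798 mid -0.2849
z 0.078 n 17 x 0.3681..0.3707 y -0.2921..-0.2762 mid -0.2842
z 0.084 n 18 x 0.3685..0.3726 y -0.2922..-0.2741 mid -0.2832
z 0.090 n 17 x 0.3655..0.3723 y -0.2903..-0.2783 mid -0.2843
z 0.096 n 9 x 0.3663..0.3723 y -0.2888..-0.2824 mid -0.2856
z 0.102 n 11 x 0.3655..0.3701 y -0.2877..-0.2796 mid -0.2837
z 0.108 n 12 x 0.3652..0.3702 y -0.2884..-0.2808 mid -0.2846
z 0.114 n 8 x 0.3658..0.3690 y -0.2883..-0.2811 mid -0.2847
z 0.120 n 1 x 0.3664..0.3664 y -0.2875..-0.2875 mid -0.2875
z 0.126 n 8 x 0.3587..0.3733 y -0.2968..-0.2775 mid -0.2871
z 0.132 n 19 x 0.3569..0.3740 y -0.2971..-0.2767 mid -0.2869
z 0.138 n 36 x 0.3554..0.3764 y -0.2988..-0.2713 mid -0.2851
z 0.144 n 50 x 0.3553..0.3758 y -0.2987..-0.2710 mid -0.2849
z 0.150 n 46 x 0.3555..0.3765 y -0.2988..-0.2724 mid -0.2856
z 0.156 n 42 x 0.3551..0.3787 y -0.2984..-0.2725 mid -0.2854
z 0.162 n 52 x 0.3547..0.3786 y -0.2990..-0.2711 mid -0.2850
z 0.168 n 49 x 0.3555..0.3796 y -0.2991..-0.2717 mid -0.2854
z 0.174 n 53 x 0.3551..0.3807 y -0.2987..-0.2721 mid -0.2854
z 0.180 n 44 x 0.3547..0.3706 y -0.2986..-0.2725 mid -0.2856
z 0.186 n 47 x 0.3559..0.3670 y -0.2989..-0.2711 mid -0.2850
z 0.192 n 124 x 0.3555..0.3848 y -0.3022..-0.2595 mid -0.2809
z 0.198 n 69 x 0.3590..0.3842 y -0.3066..-0.2580 mid -0.2823
```

Upright now (axis at y -0.285). Lowering it into the hole and releasing.

Call:
play_rows --motion '[-0.1, 0.16, 2, 0, 0, 0, -0.1, 0.3, 4, 0, 0, 0, -0.1, 0.45, 5.5, 0, 0, 0, -0.1, 0.53, 6.5, 0, 0, 0, -0.1, 0.53, 6.5, 0, 0, 0]'

```text
t: 8.93
tcp_pos: [0.3763, -0.2864, 0.1145]
orientation: [[-1.0, 0.005, 0.006], [0.004, 0.996, -0.085], [-0.006, -0.085, -0.996]]
wrist_force: [-0.0, -1.2, -0.9]
width: 0.0246
finger_force: 59.8
```

Call:
play_rows --motion '[0, 0.03, 0.4, 0, 0, 0, 0, 0.03, 0.4, 0, 0, 0]'

```text
t: 9.18
tcp_pos: [0.3765, -0.2866, 0.1108]
orientation: [[-1.0, 0.005, 0.007], [0.004, 0.996, -0.086], [-0.007, -0.086, -0.996]]
wrist_force: [1.3, 0.6, -1.6]
width: 0.0244
finger_force: 59.7
```

Call:
play_rows --motion '[0, 0.03, 0.3, 0, 0, 0, 0, 0.03, 0.3, 0, 0, 0, 0, 0.03, 0.3, 0, 0, 0, 0, 0.03, 0.3, -0.04, 0, 0, 0, 0.03, 0.3, -0.085, 0, 0, 0, 0.03, 0.3, -0.085, 0, 0]' --hand -1

```text
t: 9.93
tcp_pos: [0.3767, -0.2876, 0.1077]
orientation: [[-1.0, 0.005, 0.007], [0.005, 1.0, -0.0], [-0.007, -0.0, -1.0]]
wrist_force: [-0.0, -0.0, -0.1]
width: 0.0851
finger_force: 0.0
```

```bash
python3 - <<'E'
from h import *
s=log(); print(s["orientation"])
p,d,K,T=shot("side",4)
prof(d,K,T,[.3716,-.2843],rad=.022,z0=.066,z1=.14)
E
```

```text
t 9.925 q [-46.4836  16.8566 -31.5015  41.3512   0.2674 -46.1705] p [ 0.3767 -0.2876  0.1077] F [-0.0217 -0.0297 -0.1182] M [-0.0044  0.04   -0.0346] w 0.0851 ff 0.0
[[-1.      0.0055  0.0069]
 [ 0.0055  1.     -0.0005]
 [-0.0069 -0.0004 -1.    ]]
z 0.066 n 18 x 0.3599..0.3717 y -0.2990..-0.2737 mid -0.2863
z 0.072 n 34 x 0.3590..0.3819 y -0.3003..-0.2739 mid -0.2871
z 0.078 n 41 x 0.3586..0.3809 y -0.3007..-0.2738 mid -0.2872
z 0.084 n 35 x 0.3586..0.3825 y -0.3000..-0.2746 mid -0.2873
z 0.090 n 37 x 0.3582..0.3836 y -0.3002..-0.2746 mid -0.2874
z 0.096 n 42 x 0.3575..0.3839 y -0.3002..-0.2729 mid -0.2866
z 0.102 n 43 x 0.3581..0.3835 y -0.3004..-0.2729 mid -0.2867
z 0.108 n 38 x 0.3581..0.3793 y -0.3007..-0.2731 mid -0.2869
z 0.114 n 42 x 0.3585..0.3817 y -0.3005..-0.2742 mid -0.2874
z 0.120 n 85 x 0.3588..0.3838 y -0.3001..-0.2712 mid -0.2856
z 0.126 n 112 x 0.3587..0.3852 y -0.2989..-0.2739 mid -0.2864
z 0.132 n 14 x 0.3636..0.3781 y -0.2915..-0.2769 mid -0.2842
```

Call:
play_rows --motion '[0.4, 0.05, 0, 0, 0.007, 0, 0.4, 0.05, 0, 0, 0.007, 0, 0.4, 0.05, 0, 0, 0.007, 0]'

```text
t: 10.35
tcp_pos: [0.3724, -0.2856, 0.1076]
orientation: [[-1.0, 0.004, -0.0], [0.004, 1.0, -0.001], [0.0, -0.001, -1.0]]
wrist_force: [-0.5, 0.2, 0.4]
width: 0.0851
finger_force: 0.0
```

Call:
play_rows --motion '[0, 0, 0, 0, 0, 0, 0, 0, 0, 0, 0, 0, 0, 0, 0, 0, 0, 0, 0, 0, 0, 0, 0, 0, 0, 0, 0, 0, 0, 0, 0, 0, 0, 0, 0, 0, 0, 0, 0, 0, 0, 0]' --hand 1 --newtons 80

```text
t: 11.22
tcp_pos: [0.3726, -0.286, 0.108]
orientation: [[-1.0, 0.004, 0.0], [0.004, 1.0, -0.001], [-0.0, -0.001, -1.0]]
wrist_force: [-1.2, -0.0, 5.4]
width: 0.0248
finger_force: 78.4
```

Call:
play_rows --motion '[0, 0, -1, 0, 0, 0, 0, 0, -3, 0, 0, 0, 0, 0, -5, 0, 0, 0, 0, 0, -8, 0, 0, 0, 0, 0, -11, 0, 0, 0, 0, 0, -11, 0, 0, 0, 0, 0, -11, 0, 0, 0]'

```text
t: 12.1
tcp_pos: [0.3721, -0.2855, 0.217]
orientation: [[-1.0, 0.004, -0.001], [0.004, 1.0, -0.0], [0.001, -0.0, -1.0]]
wrist_force: [-0.7, -0.1, -1.2]
width: 0.0247
finger_force: 78.8
```

```bash
python3 - <<'E'
from h import *
s=log(); print(s["orientation"])
p,d,K,T=shot("side",5)
prof(d,K,T,s["tcp_pos"][:2],rad=.025,z0=.11,z1=.2)
E
```

```text
t 12.1 q [-46.4942  10.1507 -22.477   57.4102  -0.0431 -46.2653] p [ 0.3721 -0.2855  0.217 ] F [-0.6566 -0.0741 -1.2338] M [0.0211 0.005  0.0178] w 0.0247 ff 78.82866740226746
[[-1.     0.004 -0.001]
 [ 0.004  1.    -0.   ]
 [ 0.001 -0.    -1.   ]]
z 0.116 n 11 x 0.3710..0.3749 y -0.2940..-0.2795 mid -0.2868
z 0.122 n 21 x 0.3709..0.3753 y -0.2940..-0.2768 mid -0.2854
z 0.128 n 19 x 0.3681..0.3745 y -0.2938..-0.2763 mid -0.2851
z 0.134 n 15 x 0.3682..0.3751 y -0.2920..-0.2796 mid -0.2858
z 0.140 n 11 x 0.3682..0.3739 y -0.2898..-0.2818 mid -0.2858
z 0.146 n 16 x 0.3679..0.3746 y -0.2899..-0.2816 mid -0.2858
z 0.152 n 10 x 0.3685..0.3729 y -0.2894..-0.2823 mid -0.2859
z 0.158 n 7 x 0.3673..0.3718 y -0.2894..-0.2854 mid -0.2874
z 0.164 n 1 x 0.3649..0.3649 y -0.2924..-0.2924 mid -0.2924
z 0.170 n 23 x 0.3604..0.3759 y -0.2982..-0.2762 mid -0.2872
z 0.176 n 30 x 0.3585..0.3826 y -0.2993..-0.2729 mid -0.2861
z 0.182 n 51 x 0.3583..0.3821 y -0.2996..-0.2738 mid -0.2867
z 0.188 n 46 x 0.3581..0.3830 y -0.3001..-0.2740 mid -0.2870
z 0.194 n 53 x 0.3576..0.3822 y -0.2998..-0.2723 mid -0.2861
```

The grip is now upright and centred, and robot and camera agree within 1 mm. Moving over the screw while turning 79° counterclockwise, which puts the blade at about 169°.

Call:
play_rows --motion '[-2, -0.3, 0, 0, 0, -0.17, -4, -0.6, 0, 0, 0, -0.34, -6, -0.9, 0, 0, 0, -0.51, -8, -1.2, 0, 0, 0, -0.68, -10, -1.6, 0, 0, 0, -0.85, -12, -1.9, 0, 0, 0, -1.02, -14, -2.2, 0, 0, 0, -1.19, -15.8, -2.5, 0, 0, 0, -1.38, -15.8, -2.5, 0, 0, 0, -1.38, -15.8, -2.5, 1, 0, 0, -1.38]'

```text
t: 13.4
tcp_pos: [0.5299, -0.3113, 0.2068]
orientation: [[-0.196, -0.981, -0.001], [-0.981, 0.196, -0.0], [0.001, 0.001, -1.0]]
wrist_force: [-0.2, -0.0, -1.5]
width: 0.025
finger_force: 78.9
```

```bash
python3 - <<'E'
from h import *
s=log(); print(s["orientation"])
p,d,K,T=shot("side",6)
prof(d,K,T,s["tcp_pos"][:2],rad=.025,z0=.085,z1=.19)
def px(P): c=(np.array(P)-T[:3,3])@T[:3,:3]; return K[0,0]*c[0]/c[2]+K[0,2],K[1,1]*c[1]/c[2]+K[1,2]
u,v=map(int,px([.53,-.311,.1])); print(u,v)
cv2.imwrite("pics/c6.png",cv2.resize(p[v-40:v+40,u-40:u+40,::-1],(600,600),interpolation=cv2.INTER_CUBIC))
E
```

```text
t 13.4 q [ -37.2894   25.9755   -1.5626   62.4972   -0.0533 -115.9967] p [ 0.5299 -0.3113  0.2068] F [-0.2055 -0.019  -1.4712] M [0.0177 0.0189 0.024 ] w 0.025 ff 78.90124797821045
[[-0.1958 -0.9806 -0.0011]
 [-0.9806  0.1958 -0.0004]
 [ 0.0006  0.001  -1.    ]]
z 0.103 n 2 x 0.5218..0.5341 y -0.3109..-0.3060 mid -0.3084
z 0.109 n 12 x 0.5198..0.5380 y -0.3119..-0.3063 mid -0.3091
z 0.115 n 11 x 0.5199..0.5354 y -0.3127..-0.3065 mid -0.3096
z 0.121 n 12 x 0.5224..0.5344 y -0.3130..-0.3063 mid -0.3097
z 0.127 n 9 x 0.5238..0.5324 y -0.3130..-0.3064 mid -0.3097
z 0.133 n 12 x 0.5233..0.5324 y -0.3138..-0.3062 mid -0.3100
z 0.139 n 10 x 0.5232..0.5303 y -0.3136..-0.3064 mid -0.3100
z 0.145 n 12 x 0.5234..0.5291 y -0.3138..-0.3061 mid -0.3099
z 0.151 n 5 x 0.5250..0.5290 y -0.3136..-0.3064 mid -0.3100
z 0.157 n 11 x 0.5169..0.5288 y -0.3216..-0.2994 mid -0.3105
z 0.163 n 20 x 0.5149..0.5304 y -0.3230..-0.2962 mid -0.3096
z 0.169 n 40 x 0.5139..0.5400 y -0.3242..-0.2967 mid -0.3104
z 0.175 n 44 x 0.5126..0.5366 y -0.3253..-0.2964 mid -0.3109
z 0.181 n 47 x 0.5132..0.5383 y -0.3250..-0.2962 mid -0.3106
z 0.187 n 22 x 0.5129..0.5372 y -0.3244..-0.2961 mid -0.3103
256 166
```

View pics/c6.png

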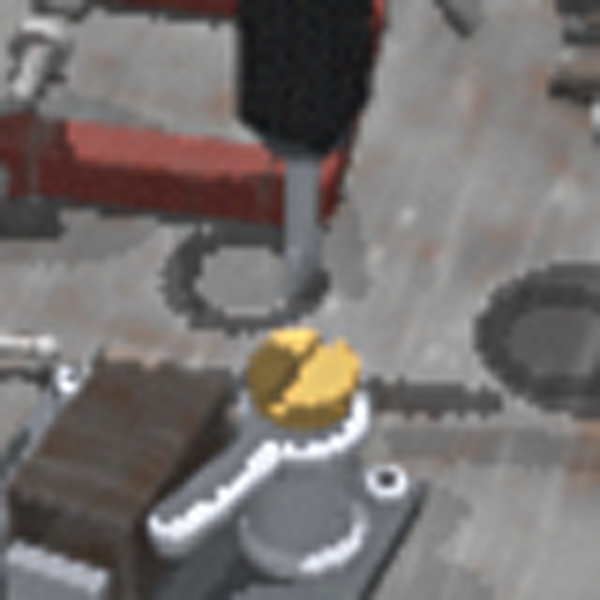

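The blade hangs right above the screw head at (305,375) and is edge-on along the slot. Comparing the shank and head centre lines numerically.

```bash
python3 - <<'E'
from h import *
p,d,K,T=load("side",6)
def px(P): c=(np.array(P)-T[:3,3])@T[:3,:3]; return K[0,0]*c[0]/c[2]+K[0,2],K[1,1]*c[1]/c[2]+K[1,2]
for z in(.079,.115,.125,.135,.145): print(z,px([.5297,-.3109,z]))
for v in range(140,166,3):
    r=d[v,240:275]; m=np.where((r>0)&(r<np.median(r[r>0])-.06))[0]+240; print(v,m.min() if len(m) else 0,m.max() if len(m) else 0,end=" | ")
h=cv2.cvtColor(p,cv2.COLOR_RGB2HSV).astype(int); y=(h[...,0]>=16)&(h[...,0]<33)&(h[...,1]>90)&(h[...,2]>90)
for v in range(168,186,2):
    m=np.where(y[v,240:275])[0]+240; print(v,m.min() if len(m) else 0,m.max() if len(m) else 0)
E
```

```text
0.079 (np.float64(256.2154950785636), np.float64(173.57499205704812))
0.115 (np.float64(256.4731791578355), np.float64(160.6031462405905))
0.125 (np.float64(256.54745087470275), np.float64(156.86429957824538))
0.135 (np.float64(256.62294743897723), np.float64(153.06379395830905))
0.145 (np.float64(256.6996994018177), np.float64(149.20009143198175))
140 248 263 | 143 250 262 | 146 252 260 | 149 254 258 | 152 254 258 | 155 254 257 | 158 254 258 | 161 254 257 | 164 253 255 | 168 0 0
170 253 257
172 251 262
174 250 263
176 249 263
178 250 262
180 250 261
182 253 259
184 0 0
```

Call:
play_rows --motion '[0.06, 0, 1, 0, 0, 0, 0.06, 0, 2, 0, 0, 0, 0.06, 0, 2.6, 0, 0, 0, 0.06, 0, 2.8, 0, 0, 0, 0.06, 0, 2.9, 0, 0, 0, 0.06, 0, 2.9, 0, 0, 0]'

```text
t: 14.2
tcp_pos: [0.5304, -0.3122, 0.1788]
orientation: [[-0.193, -0.981, 0.0], [-0.981, 0.193, -0.001], [0.001, -0.0, -1.0]]
wrist_force: [-0.4, 0.6, -0.2]
width: 0.0247
finger_force: 78.9
```

Call:
play_rows --motion '[0, 0, 0.1, 0, 0, 0, 0, 0, 0.2, 0, 0, 0, 0, 0, 0.2, 0, 0, 0]'

```text
t: 14.58
tcp_pos: [0.5302, -0.3121, 0.1764]
orientation: [[-0.194, -0.981, -0.0], [-0.981, 0.194, -0.001], [0.001, 0.0, -1.0]]
wrist_force: [0.6, -0.6, -0.7]
width: 0.0244
finger_force: 78.9
```

Call:
play_rows --motion '[0, 0, 0.1, 0, 0, 0, 0, 0, 0.2, 0, 0, 0, 0, 0, 0.2, 0, 0, 0]'

```text
t: 14.95
tcp_pos: [0.5302, -0.3121, 0.1743]
orientation: [[-0.194, -0.981, -0.001], [-0.981, 0.194, -0.001], [0.001, 0.0, -1.0]]
wrist_force: [-0.0, 0.6, -1.1]
width: 0.0243
finger_force: 78.9
```

Call:
play_rows --motion '[0, 0, 0.1, 0, 0, 0, 0, 0, 0.1, 0, 0, 0]'

```text
t: 15.2
tcp_pos: [0.5302, -0.3121, 0.1734]
orientation: [[-0.194, -0.981, -0.0], [-0.981, 0.194, -0.001], [0.001, 0.0, -1.0]]
wrist_force: [-0.3, 0.0, -0.9]
width: 0.0248
finger_force: 78.9
```

Call:
play_rows --motion '[0, 0, 0.1, 0, 0, 0, 0, 0, 0.1, 0, 0, 0]'

```text
t: 15.45
tcp_pos: [0.5302, -0.312, 0.1724]
orientation: [[-0.194, -0.981, -0.001], [-0.981, 0.194, -0.001], [0.001, 0.0, -1.0]]
wrist_force: [-0.0, 0.7, -0.5]
width: 0.0247
finger_force: 78.9
```

Call:
play_rows --motion '[0, 0, 0.1, 0, 0, 0, 0, 0, 0.1, 0, 0, 0]'

```text
t: 15.7
tcp_pos: [0.5304, -0.3122, 0.1719]
orientation: [[-0.194, -0.981, 0.0], [-0.981, 0.194, -0.001], [0.001, -0.0, -1.0]]
wrist_force: [-1.5, -0.8, 1.4]
width: 0.025
finger_force: 79.2
```

```bash
python3 - <<'E'
from h import *
s=log()
p,d,K,T=shot("side",7)
u,v=256,168
cv2.imwrite("pics/c7.png",cv2.resize(p[v-35:v+35,u-35:u+35,::-1],(600,600),interpolation=cv2.INTER_CUBIC))
E
```

```text
t 15.7 q [ -37.3283   27.3392   -4.6287   57.9918   -0.0471 -116.1694] p [ 0.5304 -0.3122  0.1719] F [-1.5195 -0.8486  1.4445] M [-0.0228  0.1173  0.035 ] w 0.025 ff 79.24203326052066
```

View pics/c7.png

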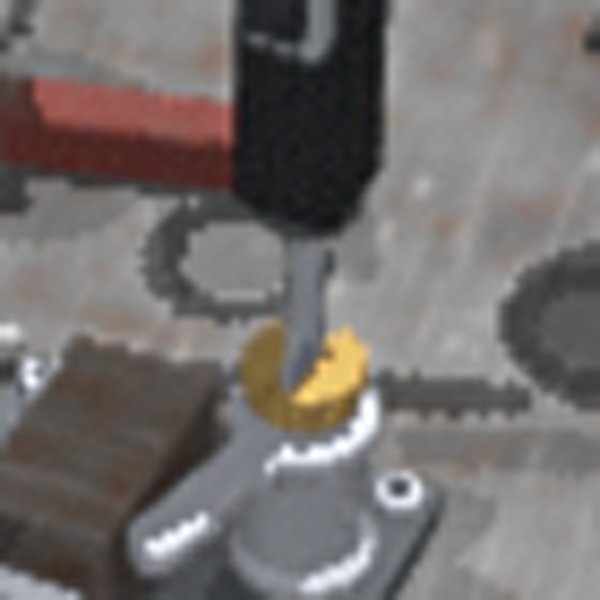

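The blade stands in the slot at (305,375), with its tip about 5 mm below the head top and light contact. Now turning clockwise while watching the force and moment.

Call:
play_rows --motion '[-0.04, 0, 0, 0, 0, 0.08, -0.04, 0, 0, 0, 0, 0.16, -0.04, 0, 0, 0, 0, 0.24, -0.04, 0, 0, 0, 0, 0.32, -0.04, 0, 0, 0, 0, 0.4, -0.04, 0, 0, 0, 0, 0.4]'

```text
t: 16.5
tcp_pos: [0.5303, -0.3121, 0.1718]
orientation: [[-0.56, -0.829, -0.0], [-0.829, 0.56, -0.002], [0.001, -0.001, -1.0]]
wrist_force: [-1.0, -1.0, 1.5]
width: 0.0247
finger_force: 79.2
```

```bash
cat > k.py <<'E'
from h import *
s=log(); y=s["orientation"][:,1]; print("blade yaw",np.degrees(np.arctan2(y[1],y[0])))
E
python3 k.py
```

```text
t 16.5 q [-37.302   27.3293  -4.654   57.9738  -0.0774 -93.2758] p [ 0.5303 -0.3121  0.1718] F [-1.0389 -1.0496  1.4702] M [-0.2556  0.2369  0.0636] w 0.0247 ff 79.2365332145323
blade yaw 145.97378086121998
```

Call:
play_rows --motion '[0, 0, 0, 0, 0, 0.08, 0, 0, 0, 0, 0, 0.16, 0, 0, 0, 0, 0, 0.24, 0, 0, 0, 0, 0, 0.32, 0, 0, 0, 0, 0, 0.32]'

```text
t: 17.12
tcp_pos: [0.5303, -0.3121, 0.1717]
orientation: [[-0.791, -0.611, -0.0], [-0.611, 0.791, -0.001], [0.001, -0.001, -1.0]]
wrist_force: [-0.6, -0.8, 2.1]
width: 0.0248
finger_force: 79.2
```

```bash
python3 k.py; python3 - <<'E'
from h import *
p,d,K,T=shot("side",8); h=cv2.cvtColor(p,cv2.COLOR_RGB2HSV)
W=cloud(d,K,T); c=W-np.array([.5297,-.3109,0]); r=np.hypot(c[...,0],c[...,1])
m=(W[...,2]>.054)&(W[...,2]<.068)&(r>.03)&(r<.062)
a=np.degrees(np.arctan2(c[...,1],c[...,0]))
b=m&(a>90)&(a<180); print(b.sum(),np.median(a[b]),"keeper rad",np.radians(165-8.1-np.median(a[b])), np.percentile(a[b],[5,95]))
E
```

```text
t 17.125 q [-37.3032  27.3373  -4.6568  57.9699  -0.0774 -75.0006] p [ 0.5303 -0.3121  0.1717] F [-0.619  -0.8362  2.0681] M [-0.3284  0.2633  0.0492] w 0.0248 ff 79.24202084541321
blade yaw 127.69741630229666
97 160.79036489241355 keeper rad -0.06789967647661131 [150.4782 168.3908]
```

```bash
cat >> k.py <<'E'
p,d,K,T=shot("side","k%d"%(s["t"]*100))
W=cloud(d,K,T); c=W-np.array([.5297,-.3109,0]); r=np.hypot(c[...,0],c[...,1])
m=(W[...,2]>.056)&(W[...,2]<.068)&(r>.03)&(r<.062); a=np.degrees(np.arctan2(c[...,1],c[...,0]))
b=m&(a>70)&(a<180); print(b.sum(),"keeper",np.radians(160.8-np.median(a[b])))
E
```

Call:
play_rows --motion '[0, 0, 0, 0, 0, 0.06, 0, 0, 0, 0, 0, 0.12, 0, 0, 0, 0, 0, 0.18, 0, 0, 0, 0, 0, 0.24, 0, 0, 0, 0, 0, 0.24]'

```text
t: 17.8
tcp_pos: [0.5303, -0.312, 0.1716]
orientation: [[-0.914, -0.406, -0.0], [-0.406, 0.914, -0.001], [0.001, -0.001, -1.0]]
wrist_force: [-0.4, -1.2, 2.0]
width: 0.0247
finger_force: 79.2
```

```bash
python3 k.py
```

```text
t 17.8 q [-37.3009  27.3424  -4.6611  57.9665  -0.0772 -61.255 ] p [ 0.5303 -0.312   0.1716] F [-0.438  -1.2257  1.9599] M [-0.4974  0.3136  0.0832] w 0.0247 ff 79.24780011177063
blade yaw 113.95415602660559
104 keeper 0.19573144472603618
```

Call:
play_rows --motion '[0, 0, 0, 0, 0, 0.06, 0, 0, 0, 0, 0, 0.12, 0, 0, 0, 0, 0, 0.18, 0, 0, 0, 0, 0, 0.18]'

```text
t: 18.35
tcp_pos: [0.5303, -0.312, 0.1716]
orientation: [[-0.972, -0.236, -0.001], [-0.236, 0.972, -0.001], [0.001, -0.001, -1.0]]
wrist_force: [-2.4, -2.8, 2.0]
width: 0.0244
finger_force: 79.2
```

```bash
python3 k.py
```

```text
t 18.35 q [-37.3038  27.3448  -4.6643  57.9668  -0.0793 -50.9317] p [ 0.5303 -0.312   0.1716] F [-2.4223 -2.8438  1.9915] M [-0.6515  0.3807  0.0979] w 0.0244 ff 79.24399416719098
blade yaw 103.62792149059874
101 keeper 0.3640896391693527
```

Call:
play_rows --motion '[0, 0, 0, 0, 0, 0.05, 0, 0, 0, 0, 0, 0.1, 0, 0, 0, 0, 0, 0.15, 0, 0, 0, 0, 0, 0.2, 0, 0, 0, 0, 0, 0.2]'

```text
t: 19.02
tcp_pos: [0.5302, -0.3121, 0.1716]
orientation: [[-0.999, -0.038, -0.001], [-0.038, 0.999, -0.001], [0.001, -0.001, -1.0]]
wrist_force: [-0.8, -2.7, 2.3]
width: 0.0247
finger_force: 79.2
```

```bash
python3 k.py
```

```text
t 19.025 q [-37.3074  27.3469  -4.6666  57.9715  -0.0881 -39.4608] p [ 0.5302 -0.3121  0.1716] F [-0.7932 -2.675   2.3107] M [-0.7997  0.483   0.1543] w 0.0247 ff 79.2477230716031
blade yaw 92.15340633702256
100 keeper 0.5480585661848811
```

Call:
play_rows --motion '[0, 0, 0, 0, 0, 0.03, 0, 0, 0, 0, 0, 0.06, 0, 0, 0, 0, 0, 0.06]'

```text
t: 19.45
tcp_pos: [0.5303, -0.3119, 0.1715]
orientation: [[-1.0, 0.024, -0.001], [0.024, 1.0, -0.001], [0.0, -0.001, -1.0]]
wrist_force: [-1.5, -3.1, 3.1]
width: 0.0248
finger_force: 79.3
```

```bash
python3 k.py
```

```text
t 19.45 q [-37.301   27.3506  -4.6672  57.9721  -0.0622 -35.9161] p [ 0.5303 -0.3119  0.1715] F [-1.5027 -3.1484  3.0756] M [-0.9631  0.5912  0.1421] w 0.0248 ff 79.25546089187264
blade yaw 88.61507263455928
100 keeper 0.6161951597262038
```

Call:
play_rows --motion '[0, 0, 0, 0, 0, 0.015, 0, 0, 0, 0, 0, 0.03, 0, 0, 0, 0, 0, 0.03]'

```text
t: 19.88
tcp_pos: [0.5303, -0.3118, 0.1715]
orientation: [[-0.999, 0.054, -0.0], [0.054, 0.999, -0.001], [0.0, -0.001, -1.0]]
wrist_force: [-2.0, -3.3, 2.5]
width: 0.0252
finger_force: 79.3
```

Call:
play_rows --motion '[0, 0, 0, 0, 0, 0.015, 0, 0, 0, 0, 0, 0.03, 0, 0, 0, 0, 0, 0.03]'

```text
t: 20.25
tcp_pos: [0.5303, -0.3117, 0.1715]
orientation: [[-0.996, 0.084, -0.0], [0.084, 0.996, -0.001], [0.0, -0.001, -1.0]]
wrist_force: [-2.3, -4.2, 2.8]
width: 0.0251
finger_force: 79.3
```

```bash
python3 k.py
```

```text
t 20.25 q [-37.2964  27.3486  -4.6725  57.9748  -0.0497 -32.4759] p [ 0.5303 -0.3117  0.1715] F [-2.3088 -4.2248  2.7899] M [-1.1258  0.679   0.203 ] w 0.0251 ff 79.27293291315436
blade yaw 85.17944642141245
100 keeper 0.6399799336078349
```

Call:
play_rows --motion '[0, 0, 0, 0, 0, 0.015, 0, 0, 0, 0, 0, 0.03, 0, 0, 0, 0, 0, 0.03]'

```text
t: 20.68
tcp_pos: [0.5303, -0.3117, 0.1715]
orientation: [[-0.994, 0.114, -0.0], [0.114, 0.994, -0.001], [0.0, -0.001, -1.0]]
wrist_force: [-2.8, -4.0, 1.5]
width: 0.0246
finger_force: 79.3
```

```bash
python3 k.py; python3 - <<'E'
from h import *;import glob
# keeper finger axis angle directly: centreline of finger points (top surface), before and now
for k in ["0"]+sorted(x[9:-4].replace("side","",1) if 0 else x.split("side")[1][:-4] for x in glob.glob("pics/sidek*.npz")):
    p,d,K,T=load("side",k); W=cloud(d,K,T); c=W-np.array([.5297,-.3109,0]); r=np.hypot(c[...,0],c[...,1])
    a=np.degrees(np.arctan2(c[...,1],c[...,0])); m=(W[...,2]>.058)&(W[...,2]<.067)&(r>.025)&(r<.065)&(a>70)&(a<180)
    q=c[m][:,:2]; u,s,vt=np.linalg.svd(q-q.mean(0)); v=vt[0]; print(k,len(q),"dir",np.degrees(np.arctan2(abs(v[1]),-abs(v[0]))),"mean az",np.degrees(np.arctan2(*q.mean(0)[::-1])))
E
```

```text
t 20.675 q [-37.2937  27.3499  -4.6725  57.9758  -0.0467 -30.7584] p [ 0.5303 -0.3117  0.1715] F [-2.8414 -4.0337  1.4967] M [-1.1504  0.6966  0.2379] w 0.0246 ff 79.29504269734025
blade yaw 83.4646679164577
97 keeper 0.6500905754757292
0 112 dir 154.89539241904313 mean az 160.38041772075948
k1780 109 dir 144.04042458219817 mean az 148.21731595018224
k1835 110 dir 131.22928156237523 mean az 138.4349133416874
k1902 106 dir 120.44656875698286 mean az 128.08026784193913
k1945 104 dir 116.34437722133576 mean az 124.15912034630415
k2025 108 dir 117.96368853472144 mean az 122.3074975166271
k2067 109 dir 117.50222569038152 mean az 122.48600178834857
```

The keeper has stopped advancing while the moment rises, so it is at its stop. I'll relieve the twist, lift straight out and go back above the stand.

Call:
play_rows --motion '[0, 0, 0, 0, 0, -0.06, 0, 0, 0, 0, 0, -0.11, 0, 0, 0, 0, 0, -0.11, 0, 0, -0.5, 0, 0, -0.11, 0, 0, -1, 0, 0, -0.11, 0, 0, -2.5, 0, 0, -0.11, 0, 0, -5.5, 0, 0, -0.11, 0, 0, -5.5, 0, 0, -0.11]'

```text
t: 21.72
tcp_pos: [0.5323, -0.3124, 0.2299]
orientation: [[-1.0, 0.004, 0.005], [0.004, 1.0, -0.003], [-0.005, -0.003, -1.0]]
wrist_force: [-0.6, 0.1, -1.4]
width: 0.0248
finger_force: 79.0
```

```bash
python3 k.py; python3 - <<'E'
from h import *
from station import manip
s=manip.state(); rows(s["tcp_pos"],s["orientation"],[([.3724,-.2855,.218],down(179.8))])
p,d,K,T=shot("side",9); prof(d,K,T,s["tcp_pos"][:2],rad=.025,z0=.12,z1=.2)
E
```

```text
t 21.725 q [-37.2684  25.2183   0.6576  65.0927   0.0168 -37.0541] p [ 0.5323 -0.3124  0.2299] F [-0.5822  0.1051 -1.4267] M [-0.0334  0.0231  0.0417] w 0.0248 ff 78.99638772010803
blade yaw 89.78524246374054
103 keeper 0.6496564261961378
15.92, 2.59, 0.96, -0.002, 0.003, -0.000,
z 0.126 n 9 x 0.5317..0.5343 y -0.3194..-0.3026 mid -0.3110
z 0.132 n 16 x 0.5306..0.5339 y -0.3210..-0.3047 mid -0.3128
z 0.138 n 19 x 0.5300..0.5358 y -0.3212..-0.3036 mid -0.3124
z 0.144 n 15 x 0.5285..0.5357 y -0.3178..-0.3057 mid -0.3117
z 0.150 n 11 x 0.5281..0.5359 y -0.3157..-0.3090 mid -0.3123
z 0.156 n 9 x 0.5295..0.5344 y -0.3162..-0.3089 mid -0.3126
z 0.162 n 12 x 0.5258..0.5334 y -0.3164..-0.3090 mid -0.3127
z 0.168 n 11 x 0.5280..0.5335 y -0.3166..-0.3093 mid -0.3129
z 0.174 n 3 x 0.5279..0.5295 y -0.3151..-0.3016 mid -0.3083
z 0.180 n 20 x 0.5185..0.5317 y -0.3241..-0.3051 mid -0.3146
z 0.186 n 25 x 0.5184..0.5399 y -0.3256..-0.2995 mid -0.3126
z 0.192 n 41 x 0.5163..0.5384 y -0.3260..-0.2997 mid -0.3128
z 0.198 n 13 x 0.5168..0.5371 y -0.3261..-0.2999 mid -0.3130
```

Keeper holds and the screwdriver is upright. Returning over the stand.

Call:
play_rows --motion '[3, 0.5, 0, 0, 0.005, 0, 6, 1, 0, 0, 0.005, 0, 9, 1.5, 0.3, 0, 0.005, 0, 12, 2, 0.6, 0, 0.005, 0, 15, 2.5, 0.9, -0.002, 0.005, 0, 15.95, 2.6, 1, -0.002, 0.005, 0, 15.95, 2.6, 1, -0.002, 0.005, 0, 15.95, 2.6, 1, -0.002, 0.005, 0]'

```text
t: 22.82
tcp_pos: [0.3718, -0.2854, 0.2166]
orientation: [[-1.0, 0.004, -0.005], [0.004, 1.0, 0.001], [0.005, 0.001, -1.0]]
wrist_force: [0.4, -0.4, -1.0]
width: 0.0245
finger_force: 79.0
```

```bash
python3 - <<'E'
from h import *
s=log(); print(s["orientation"])
rows(s["tcp_pos"],s["orientation"],[([.3724,-.2857,z],down(179.8)) for z in(.2,.17,.14,.112)])
p,d,K,T=shot("side",10); prof(d,K,T,s["tcp_pos"][:2],rad=.025,z0=.115,z1=.2)
E
```

```text
t 22.825 q [-46.4411  10.3048 -22.3472  57.5776  -0.1476 -46.2306] p [ 0.3718 -0.2854  0.2166] F [ 0.3783 -0.4394 -1.0479] M [-0.0481  0.026   0.0135] w 0.0245 ff 78.96260261535645
[[-1.      0.0037 -0.0046]
 [ 0.0037  1.      0.0011]
 [ 0.0046  0.0011 -1.    ]]
-0.06, -0.03, 1.66, 0.001, -0.005, -0.000,
-0.08, -0.03, 4.66, 0.001, -0.005, -0.000,
-0.09, -0.04, 7.66, 0.001, -0.005, -0.000,
-0.10, -0.04, 10.46, 0.001, -0.005, -0.000,
z 0.115 n 16 x 0.3708..0.3742 y -0.2941..-0.2761 mid -0.2851
z 0.121 n 18 x 0.3709..0.3742 y -0.2934..-0.2757 mid -0.2845
z 0.127 n 19 x 0.3689..0.3751 y -0.2937..-0.2771 mid -0.2854
z 0.133 n 15 x 0.3686..0.3744 y -0.2909..-0.2809 mid -0.2859
z 0.139 n 11 x 0.3683..0.3753 y -0.2895..-0.2812 mid -0.2853
z 0.145 n 11 x 0.3678..0.3722 y -0.2893..-0.2821 mid -0.2857
z 0.151 n 14 x 0.3668..0.3720 y -0.2893..-0.2824 mid -0.2859
z 0.157 n 8 x 0.3674..0.3722 y -0.2892..-0.2832 mid -0.2862
z 0.163 n 1 x 0.3677..0.3677 y -0.2892..-0.2892 mid -0.2892
z 0.169 n 19 x 0.3597..0.3757 y -0.2981..-0.2792 mid -0.2886
z 0.175 n 27 x 0.3581..0.3742 y -0.2989..-0.2727 mid -0.2858
z 0.181 n 51 x 0.3577..0.3841 y -0.2996..-0.2735 mid -0.2865
z 0.187 n 49 x 0.3576..0.3791 y -0.2999..-0.2734 mid -0.2867
z 0.193 n 54 x 0.3573..0.3785 y -0.3003..-0.2726 mid -0.2865
z 0.199 n 8 x 0.3588..0.3782 y -0.2995..-0.2786 mid -0.2891
```

Call:
play_rows --motion '[-0.06, -0.03, 1.6, 0, -0.005, 0, -0.08, -0.03, 3.5, 0, -0.005, 0, -0.08, -0.03, 5, 0, -0.005, 0, -0.08, -0.03, 6.5, 0, -0.005, 0, -0.09, -0.04, 8, 0, -0.005, 0, -0.1, -0.04, 9.5, 0, -0.005, 0, -0.1, -0.04, 10.4, 0, -0.005, 0, -0.1, -0.04, 10.4, 0, -0.005, 0]'

```text
t: 23.88
tcp_pos: [0.3714, -0.285, 0.112]
orientation: [[-1.0, 0.004, -0.001], [0.004, 1.0, 0.002], [0.001, 0.002, -1.0]]
wrist_force: [0.2, -0.1, -0.6]
width: 0.0241
finger_force: 79.0
```

Call:
play_rows --motion '[0, 0, 0.2, 0, 0, 0, 0, 0, 0.4, 0, 0, 0, 0, 0, 0.4, 0, 0, 0]'

```text
t: 24.25
tcp_pos: [0.3715, -0.2854, 0.1087]
orientation: [[-1.0, 0.004, -0.0], [0.004, 1.0, 0.001], [0.0, 0.001, -1.0]]
wrist_force: [-0.3, 0.1, -1.4]
width: 0.0243
finger_force: 79.0
```

Call:
play_rows --motion '[0, 0, 0, 0, 0, 0, 0, 0, 0, 0, 0, 0, 0, 0, 0, 0, 0, 0, 0, 0, 0, 0, 0, 0, 0, 0, 0, 0, 0, 0]' --hand -1

```text
t: 24.88
tcp_pos: [0.3714, -0.2853, 0.1085]
orientation: [[-1.0, 0.004, -0.0], [0.004, 1.0, 0.001], [0.0, 0.001, -1.0]]
wrist_force: [-0.1, -0.1, 0.2]
width: 0.0857
finger_force: 0.0
```

Call:
play_rows --motion '[0, 0, -1, 0, 0, 0, 0, 0, -4, 0, 0, 0, 0, 0, -8, 0, 0, 0, 0, 0, -13, 0, 0, 0, 0, 0, -18, 0, 0, 0, 0, 0, -18, 0, 0, 0, 0, 0, -18, 0, 0, 0]'

```text
t: 25.75
tcp_pos: [0.3713, -0.2853, 0.2884]
orientation: [[-1.0, 0.004, -0.0], [0.004, 1.0, 0.001], [0.0, 0.001, -1.0]]
wrist_force: [-0.8, 0.5, -0.7]
width: 0.0851
finger_force: 0.0
```

```bash
python3 k.py; python3 - <<'E'
from h import *
p,d,K,T=shot("side",11); prof(d,K,T,[.3724,-.2857],rad=.022,z0=.066,z1=.145,st=.01)
p0=load("side",0)[0]
cv2.imwrite("pics/c8.png",cv2.resize(p[100:300,140:400,::-1],(780,600),interpolation=cv2.INTER_CUBIC))
E
```

```text
t 25.75 q [-46.612    7.6427 -14.8588  67.5678   0.0375 -46.3872] p [ 0.3713 -0.2853  0.2884] F [-0.8396  0.5344 -0.6978] M [-0.0205  0.0038 -0.0127] w 0.0851 ff 0.0
blade yaw 89.7751504372618
96 keeper 0.661815683074075
z 0.066 n 37 x 0.3574..0.3825 y -0.2993..-0.2739 mid -0.2866
z 0.076 n 61 x 0.3571..0.3832 y -0.2995..-0.2724 mid -0.2859
z 0.086 n 66 x 0.3570..0.3781 y -0.2997..-0.2725 mid -0.2861
z 0.096 n 63 x 0.3574..0.3799 y -0.2998..-0.2735 mid -0.2866
z 0.106 n 73 x 0.3568..0.3816 y -0.2994..-0.2726 mid -0.2860
z 0.116 n 106 x 0.3566..0.3875 y -0.2994..-0.2721 mid -0.2858
z 0.126 n 129 x 0.3575..0.3833 y -0.2978..-0.2735 mid -0.2857
```

View pics/c8.png

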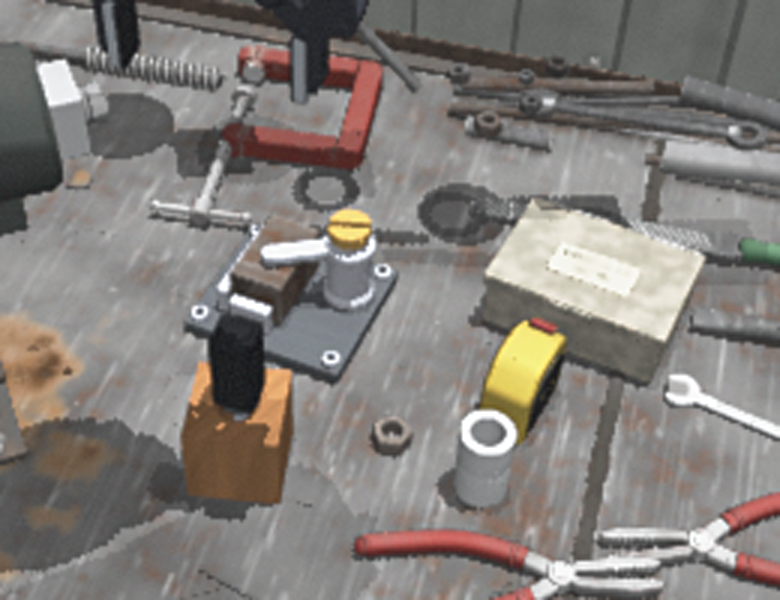

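The screwdriver stands upright and fully down in its stand at (238,370). The keeper finger lies over the tube at (295,253), the bystanders are unmoved and the hand is clear. Handing in.

```bash
python3 -c "
from station import manip
print(manip.sign_off())"
```

```text
the job is handed in; nothing more can be done
None
```

I turned the keeper over the tube to its stop, put the screwdriver back upright and fully down in its stand, and handed the job in; the judge's verdict was not shown.

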